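Snap the battery cover onto the nest-box camera

TASK

Pick up the blue battery cover, set it squarely over the open battery collar on top of the green nest-box camera, and press it straight down until both clips snap and it is fully home. Do not let go: keep pushing down firmly, with about 10 newtons or a little more, and finish while still pressing the seated cover. Leave the orange spare cover and the other things on the table where they are.

Things in the scene. Friction and masses are not known exactly. Their poses are not given: they have to be found in the camera images.
- housing: nest-box camera, fixed: dark green case 116 (x) by 84 mm (y) on a plywood block 140 by 110 mm, 30 mm high; it stands upright, z up, lens on its -x face; flat top (shoulder) 90 mm above the table. Origin: centre of the block's underside, on the table. A grey open battery collar (84 mm along x, 54 mm along y outside) rises 26 mm above the shoulder.
- housing_rim (a point): centre of the collar's top edge, 116 mm above the table; axes as the housing's. The collar's top 8 mm narrow by 5 mm a side as a lead-in. The cover is home when point cover_seat is at this point, with the cover's x along the housing's x, either way round.
- latch_far (a joint): sprung steel latch at the collar's +x end (its twin latch_near at the -x end): a round bar along y, 24 mm long, 10 mm in diameter, sticking out 4.5 mm, its middle 13.5 mm below the collar's top edge. 0: fully out; grows to 0.006 m as it is pushed in; springs back.
- latch_near (a joint): the same latch at the collar's -x end; 0: fully out, 0.006 m: pushed in.
- cover: blue plastic clip cover, loose, 60 to 130 g, skirt down on the table. 99 (x) by 63 mm (y); skirt 24 mm deep, top plate 5 mm (upper face 29 mm above the origin), on it a grip rib 50 mm long (x), 20 mm wide (y), 30 mm tall. Origin: centre of the skirt's lower edge; z up. Same under a half turn. The skirt is 87 by 57 mm inside: 1.5 mm to spare on each side of the collar.
- cover_rib (a point): centre of the cover's grip rib, 44 mm above the cover's origin and 15 mm below the rib's top; axes as the cover's. Pinch the rib across y.
- cover_seat (a point): centre of the underside of the cover's top plate, 24 mm above its origin; lands on the collar's top edge. The cover first rests on the latches about 14 mm above home; pushing on takes up to 10 to 18 N; some 7 mm above home the latches spring into windows in the skirt's ends, the force drops suddenly and they draw the cover down; the plate then lands hard on the collar.
- spare_cover: orange spare cover of the same shape and size as the blue one, loose on the table; it stays there. Origin: centre of its underside.
- jar: amber glass jar with a steel lid, 64 mm in diameter, 85 mm tall, bystander. Origin: centre of its underside.
- ring_tub: yellow plastic bowl, 84 mm in diameter, 50 mm tall, bystander. Origin: centre of its underside.
- screwdriver: screwdriver lying on the table near the robot, bystander.
- wrench: steel wrench lying on the table near the robot, bystander.
- photo_camera: black and silver photo camera, 132 mm wide, 98 mm tall, bystander at the back of the table. Origin: centre of its underside.
- torch: red torch standing on its head, 48 mm in diameter, 120 mm tall, bystander at the back of the table. Origin: centre of its underside.
Mind the look-alikes: they are no part of the job. Several things have the shape of the cover; the one meant has the colours described above.

How it is judged:
By the outcome, as a careful person would: the job done as asked, in the order asked, and still so for the second after the job is handed in, while the arm keeps its last pose, push and grip.
It also fails if it takes over 58 s, if anything falls off the work surface, if the arm or the gripper's body presses on something with over 40 N, if the wrist force passes 120 N, or if a joint passes its speed limit or range.

ROBOT

A 6-joint arm with a two-finger parallel gripper is mounted at the origin on the work surface. World frame = base frame: x ahead of the robot, y to its left, z up, the work surface at z = 0. Lengths are in m, angles in rad, forces in N, time in s.
With the tool pointing down it reaches from about 0.3 to 0.875 m from the base axis. Payload 6.4 kg.
Tool frame: the origin (TCP) lies at the very end of the fingers, on their centre line; the grasp point (between the pads) lies 19 mm behind it; z points along the fingers, y is the line along which they close (so a half turn about z gives the same grasp; the last joint's range is limited). The gripper opens to 88 mm and grips with 3 to 60 N. Pads are 18 mm wide; open, the fingers measure 123 mm over their backs; the gripper's body (75 mm by 187 mm) begins 45 mm behind the grasp point.
Start: joints at [0.964, 0.181, 1.607, -0, 1.354, -0.206], TCP at [0.224, 0.529, 0.239] pointing down, gripper open.
Joint ranges: [-2.99, 2.99], [-0.89, 2.07], [0.3, 2.58], [-1.14, 4.28], [0, 2.63], [-3.12, 3.12]. Speed limits (rad/s): [2.57, 2.57, 3.01, 3.14, 3.14, 3.14].

INTERFACE

Orientations are given as [roll, pitch, yaw] about the fixed x, y, z axes, in that order (R = Rz(yaw) Ry(pitch) Rx(roll)).
In Python, from bench import monitor, imaging, order gives the robot as it stands. The module is installed in compiled form; this text tells all that it offers.
- The arm moves only by the tool servo_tool, never from a script. Its argument "series" is a list that holds one entry, the list of rows, each a list of 4 numbers: the shift along the tool's x, y, z as a fraction of full scale, then the turn about the tool's z as a fraction of full scale. A call has 1 to 8 rows; each row shifts and turns the commanded pose from where the row before left it, along the tool's axes as they then stand; what a row does not reach is not made up. Full scale, the value 1, is 0.15 m for a shift and 90 degrees for a turn. A row lasts 1/12 s, in which the tool goes at most 41.7 mm and 7.16 degrees, less where a joint would pass 70% of its speed; a pose out of reach is approached as far as the arm can. A call with a number of a shift or a turn outside -1 to 1 is refused whole. A call with a gripper value outside its range is refused whole. "gripper" is the opening, from 0 (shut) to 1 (fully open), set as the call begins (left out, the last holds). The fingers move at their own pace and stop on an object; the grip force is fixed at half the most. Time passes only in rows, so rows that do not move let the fingers close. It gives the time, the measured TCP pose, the force, the opening and the grip force at its end, in the units of the state.
- monitor.read_state(): the state, without advancing time (a new reading comes with each control period).
- imaging.camera(name): name is "side" or "top"; returns (picture, depth): 384x512x3 uint8, blue, green, red; 384x512 float32, m along the optical axis (not along the pixel's ray), 0 where there is no reading.
- imaging.camera_info(name): a dict with "K" (3x3 intrinsics, pixels), "pose" (4x4, takes a point from camera to world coordinates). Camera axes: x right, y down, z forward; pixel columns grow to the right and rows downward; lengths in m; the calibration is good to about 2 mm. A picture is of the moment at which its call begins. camera_info takes no time and is no camera call.
- order.sign_off(): hands the job in; it is judged then, once.
The state is a dict: "time": time; "joints": joint angles; "joint_velocities": joint speeds; "tau": joint torques, N m; "tool_pos": TCP position; "tool_rot": TCP orientation; "contact_force": force on the tool from outside, world axes, zero at the start; "wrist_torque": the same for the moment, N m; "grip_width": opening from 0.0 (shut) to 1.0 (fully open); "finger_force": force on a finger pad.
Only numpy, scipy, OpenCV 4.12 (cv2) and the standard library are available. Lean on these libraries where they do the work, as an engineer would, in place of code of your own. Each camera call takes 0.05 s, during which the arm holds its last target. There are 200 camera calls.

## Working session

There is one attempt and no reset: what is moved stays moved. The work goes in short steps, Python scripts to look and compute and a tool call to move; the robot and the scene stay as the last step left them, time stands still between calls to the robot, and variables do not carry over. Pictures are saved under pics/ and viewed, at most 10 in all, crops included, and the job is handed in when it is done.

Besides the shell and the picture viewer there is one more tool, called after "Call:" as a command line: name --argument value ..., lists and objects as JSON in quotes. servo_tool: Moves the arm, as the interface text tells. Shift numbers are shares of 0.15 m and turn numbers shares of 90 degrees, none past 1 either way. Its arguments: {"type":"object","properties":{"series":{"type":"array"},"gripper":{"type":"number"}},"required":["series"]}

```bash
mkdir -p pics
cat > h.py <<'E'
import numpy as np, cv2
from bench import monitor, imaging, order
def snap(n,f):
    p,d=imaging.camera(n); cv2.imwrite(f'pics/{f}.png',p); np.savez(f'{f}.npz',p=p,d=d); return p,d
def cloud(n,d):
    i=imaging.camera_info(n); K=np.array(i['K']); T=np.array(i['pose'])
    v,u=np.mgrid[:d.shape[0],:d.shape[1]]
    P=np.stack([(u-K[0,2])/K[0,0]*d,(v-K[1,2])/K[1,1]*d,d],-1)
    W=P@T[:3,:3].T+T[:3,3]; W[d==0]=np.nan; return W
E
python3 - <<'E'
from h import *
a,_=snap('top','top0'); b,_=snap('side','side0')
for n in('top','side'):
    i=imaging.camera_info(n);print(n,np.round(i['K'],1).tolist(),np.round(i['pose'],3).tolist())
s=monitor.read_state();print({k:np.round(v,3).tolist() for k,v in s.items()})
E
```

```text
top [[390.6, 0.0, 253.6], [0.0, 390.6, 192.4], [0.0, 0.0, 1.0]] [[-0.02, -0.973, 0.232, 0.336], [-1.0, 0.019, -0.008, -0.083], [0.004, -0.232, -0.973, 1.178], [0.0, 0.0, 0.0, 1.0]]
side [[490.5, 0.0, 260.3], [0.0, 490.5, 195.1], [0.0, 0.0, 1.0]] [[0.96, -0.184, 0.209, 0.321], [-0.278, -0.641, 0.716, -0.962], [0.002, -0.746, -0.666, 0.93], [0.0, 0.0, 0.0, 1.0]]
{'time': 0.1, 'joints': [0.964, 0.181, 1.608, -0.0, 1.354, -0.206], 'joint_velocities': [0.001, -0.004, -0.002, 0.0, -0.002, 0.002], 'tau': [0.0, -43.482, -34.269, 0.07, 0.034, -0.0], 'tool_pos': [0.224, 0.529, 0.238], 'tool_rot': [-3.14, -0.0, 2.741], 'contact_force': [-0.895, -0.624, -0.897], 'wrist_torque': [-0.026, -0.016, -0.011], 'finger_force': 0.0, 'grip_width': 1.001}
```

View pics/top0.png

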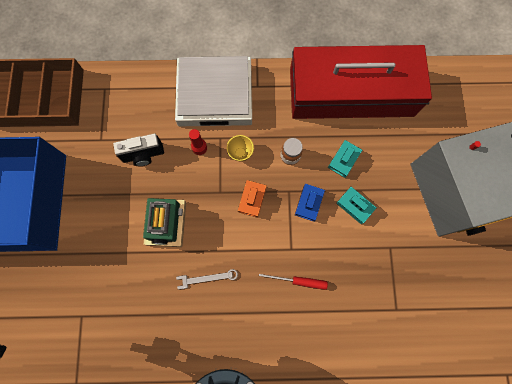

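View pics/side0.png

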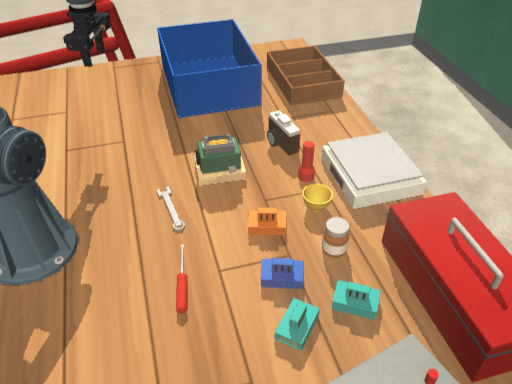

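The top view shows four objects shaped like the cover: blue at (310,202), orange at (252,198), teal at (346,158) and teal at (357,204). The blue one is the cover to use; in the side view it is at (283,273). The housing is at (162,220) in the top view. Next I'll measure both and check a close crop.

Run:
```python
from h import *
def rect(P):
    (c,s,a)=cv2.minAreaRect((P[:,:2]*1000).astype(np.float32)); return np.round(c,1),np.round(s,1),round(a,1)
for n,(u0,u1,v0,v1),(hu0,hu1,hv0,hv1) in (('top',(285,335,175,230),(135,195,190,255)),('side',(250,315,250,300),(185,255,125,190))):
    z=np.load(n+'0.npz'); p=z['p'].astype(int); W=cloud(n,z['d'])
    q=p[v0:v1,u0:u1]; w=W[v0:v1,u0:u1]
    m=(q[...,0]>q[...,2]*1.8)&(q[...,0]>q[...,1]*1.4)&(q[...,0]>50)
    P=w[m]; P=P[~np.isnan(P[:,0])]
    print(n,'cover n',len(P),'z',np.percentile(P[:,2],[2,50,98]).round(3))
    for lo,hi in((.022,.036),(.052,.066)):
        S=P[(P[:,2]>lo)&(P[:,2]<hi)]
        if len(S)>5: print(lo,len(S),rect(S),'med z',np.median(S[:,2]).round(4))
    w=W[hv0:hv1,hu0:hu1].reshape(-1,3)
    for lo,hi in((.022,.036),(.08,.097),(.106,.124)):
        S=w[(w[:,2]>lo)&(w[:,2]<hi)]
        if len(S)>5: print('house',lo,len(S),rect(S),np.median(S[:,2]).round(4))
z=np.load('top0.npz')['p']; y=np.load('side0.npz')['p']
f=lambda a:cv2.resize(a,(400,400),interpolation=cv2.INTER_CUBIC)
cv2.imwrite('pics/c1.png',np.vstack([np.hstack([f(z[170:235,280:345]),f(z[190:255,132:197])])]))
```

```text
top cover n 686 z [0.01  0.029 0.061]
0.022 541 (array([ 579.2, -261. ]), array([63.1, 98.8]), 69.4) med z 0.0284
0.052 114 (array([ 578.5, -260.9]), array([20.2, 50.1]), 70.8) med z 0.0585
house 0.022 320 (array([526.2, 174.2]), array([110.4, 141.2]), 84.9) 0.0293
house 0.08 712 (array([520.2, 175.3]), array([ 84.9, 127. ]), 85.7) 0.0891
house 0.106 343 (array([525.2, 175.2]), array([54.5, 92. ]), 86.7) 0.1119
side cover n 647 z [0.023 0.029 0.06 ]
0.022 505 (array([ 578.6, -261.6]), array([65. , 96.2]), 70.2) med z 0.0288
0.052 129 (array([ 579.6, -261.6]), array([20. , 49.1]), 69.6) med z 0.0585
house 0.022 370 (array([525.2, 170.4]), array([109.3, 142.6]), 83.9) 0.0288
house 0.08 427 (array([521.2, 171.8]), array([ 86.4, 126.6]), 84.9) 0.089
house 0.106 268 (array([525.9, 173.1]), array([56.6, 89.6]), 85.0) 0.1112
```

View pics/c1.png

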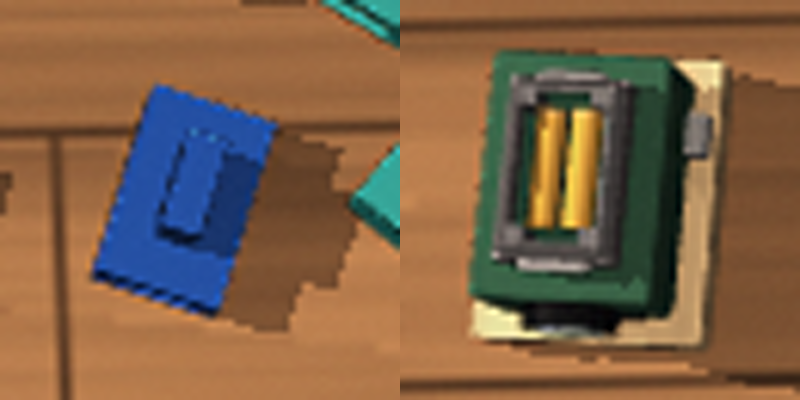

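The left crop confirms a plain blue cover with its grip rib at crop pixel (195,185), long axis about -20°. The right crop shows the open grey collar centred near (565,170), long axis about -5°. Position estimates are cover (0.579, -0.261) and collar (0.5255, 0.174). Moving to the cover.

Call:
servo_tool --series '[[[-0.17,-0.16,0,0],[-0.17,-0.16,0,0],[-0.17,-0.16,0,0],[-0.17,-0.16,0,0],[-0.17,-0.16,0,0],[-0.17,-0.16,0,0],[-0.17,-0.16,0,0],[-0.17,-0.16,0,-0.033]]]' --gripper 1

```text
time: 0.77
tool_pos: [0.3373, 0.2715, 0.2385]
tool_rot: [-3.141, -0.0, 2.793]
contact_force: [1.5, -0.0, -0.3]
grip_width: 1.0
finger_force: 0.0
```

Call:
servo_tool --series '[[[-0.17,-0.16,0,0],[-0.17,-0.16,0,0],[-0.17,-0.16,0,0],[-0.17,-0.16,0,0],[-0.17,-0.16,0,0],[-0.17,-0.16,0,0],[-0.17,-0.16,0,0],[-0.17,-0.16,0,0]]]'

```text
time: 1.43
tool_pos: [0.4635, 0.0212, 0.2385]
tool_rot: [3.142, -0.0, 2.792]
contact_force: [0.9, 0.2, -0.2]
grip_width: 0.999
finger_force: 0.0
```

```bash
cat >> h.py <<'E'
def go(x,y,z,yawdeg):
    s=monitor.read_state(); p=np.array(s['tool_pos']); r=s['tool_rot']; w=r[2]
    D=np.array([x,y,z])-p
    t=np.array([D@[np.cos(w),np.sin(w),0],D@[np.sin(w),-np.cos(w),0],-D[2]])/.15
    dy=(yawdeg-np.degrees(w)+90)%180-90
    print('t',s['time'],'pos',np.round(p,4),'rot',np.round(np.degrees(r),2),'F',np.round(s['contact_force'],1),'grip',round(s['grip_width'],3),s['finger_force'])
    print('units',t.round(3),'turn',round(-dy/90,4))
E
python3 -c "
from h import *
go(.579,-.261,.12,-20)"
```

```text
t 1.4333 pos [0.4635 0.0212 0.2385] rot [ 1.8000e+02 -2.0000e-02  1.5999e+02] F [ 0.9  0.2 -0.2] grip 0.999 0.0
units [-1.367 -1.504  0.79 ] turn -0.0001
```

Call:
servo_tool --series '[[[-0.17,-0.188,0.05,0],[-0.17,-0.188,0.05,0],[-0.17,-0.188,0.1,0],[-0.17,-0.188,0.1,0],[-0.17,-0.188,0.1,0],[-0.17,-0.188,0.1,0],[-0.17,-0.188,0.15,0],[-0.17,-0.188,0.14,0]]]'

```text
time: 2.1
tool_pos: [0.5767, -0.2572, 0.121]
tool_rot: [3.141, -0.0, 2.792]
contact_force: [0.6, 0.5, -0.2]
grip_width: 0.998
finger_force: 0.0
```

Call:
servo_tool --series '[[[0,0,0,0],[0,0,0,0],[0,0,0,0]]]'

```text
time: 2.35
tool_pos: [0.576, -0.2549, 0.1219]
tool_rot: [3.141, -0.001, 2.792]
contact_force: [0.6, -0.2, 0.6]
grip_width: 1.001
finger_force: 0.0
```

```bash
python3 -c "
from h import *
a,_=snap('side','s1');b,_=snap('top','t1')
f=lambda a:cv2.resize(a,(400,400),interpolation=cv2.INTER_CUBIC)
cv2.imwrite('pics/c2.png',np.hstack([f(b[140:250,250:360]),f(a[190:310,220:340])]))
go(.579,-.261,.031,-20)"
```

```text
t 2.45 pos [ 0.5768 -0.2545  0.1237] rot [-1.7999e+02  9.0000e-02  1.6007e+02] F [-0.7  1.   0.3] grip 1.002 0.0
units [-0.028 -0.036  0.618] turn 0.0007
```

View pics/c2.png

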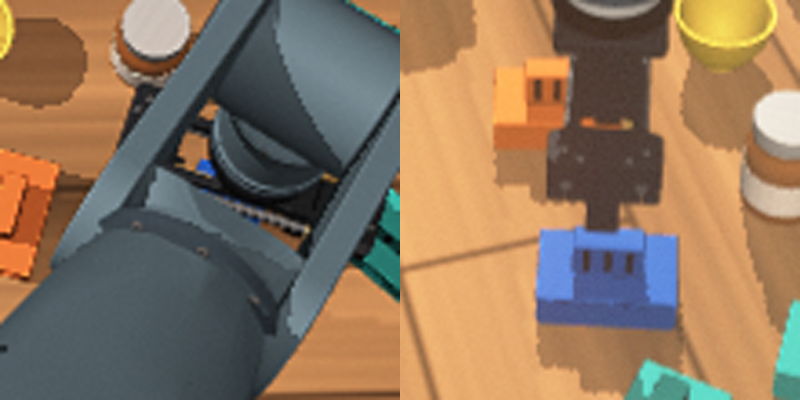

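The side crop shows the fingers lined up above the blue cover, with its rib at (610,260) and the jar clear of the gripper. Descending.

Call:
servo_tool --series '[[[-0.014,-0.018,0.1,0],[-0.014,-0.018,0.1,0],[0,0,0.1,0],[0,0,0.08,0],[0,0,0,0],[0,0,0,0],[0,0,0,0],[0,0,0,0]]]'

```text
time: 3.12
tool_pos: [0.5792, -0.2623, 0.0662]
tool_rot: [-3.141, 0.002, 2.793]
contact_force: [-0.2, 0.2, 0.8]
grip_width: 0.998
finger_force: 0.0
```

```bash
python3 -c "
from h import *
go(.579,-.261,.031,-20)"
```

```text
t 3.1167 pos [ 0.5792 -0.2623  0.0662] rot [-1.7998e+02  9.0000e-02  1.6001e+02] F [-0.2  0.2  0.8] grip 0.998 0.0
units [0.004 0.008 0.235] turn 0.0002
```

Call:
servo_tool --series '[[[0,0,0.08,0],[0,0,0.08,0],[0,0,0.04,0],[0,0,0.02,0],[0,0,0,0],[0,0,0,0]]]'

```text
time: 3.62
tool_pos: [0.5784, -0.2618, 0.0319]
tool_rot: [3.141, -0.001, 2.793]
contact_force: [-0.2, -0.1, 0.1]
grip_width: 1.002
finger_force: 0.0
```

```bash
python3 -c "
from h import *
go(.579,-.261,.031,-20)"
```

```text
t 3.6167 pos [ 0.5784 -0.2618  0.0319] rot [ 1.7999e+02 -4.0000e-02  1.6001e+02] F [-0.2 -0.1  0.1] grip 1.002 0.0
units [-0.002  0.007  0.006] turn 0.0001
```

Call:
servo_tool --series '[[[0,0,0,0],[0,0,0,0],[0,0,0,0],[0,0,0,0],[0,0,0,0],[0,0,0,0],[0,0,0,0],[0,0,0,0]]]' --gripper 0

```text
time: 4.28
tool_pos: [0.5786, -0.2619, 0.0324]
tool_rot: [-3.142, 0.0, 2.793]
contact_force: [-0.3, -0.6, 0.5]
grip_width: 0.42
finger_force: 0.0
```

Call:
servo_tool --series '[[[0,0,0,0],[0,0,0,0],[0,0,0,0],[0,0,0,0]]]'

```text
time: 4.62
tool_pos: [0.5786, -0.2618, 0.0323]
tool_rot: [3.141, -0.0, 2.793]
contact_force: [0.4, -0.3, 0.1]
grip_width: 0.226
finger_force: 30.0
```

Call:
servo_tool --series '[[[0,0,-0.05,0],[0,0,-0.1,0],[0,0,-0.15,0],[0,0,-0.15,0],[0,0,-0.15,0],[0,0,-0.15,0],[0,0,-0.15,0],[0,0,-0.1,0]]]'

```text
time: 5.28
tool_pos: [0.5792, -0.2624, 0.1855]
tool_rot: [-3.141, 0.003, 2.793]
contact_force: [0.5, -1.0, -0.8]
grip_width: 0.224
finger_force: 30.0
```

```bash
python3 -c "
from h import *
go(.5255,.174,.2,-5)"
```

```text
t 5.2833 pos [ 0.5792 -0.2624  0.1855] rot [-1.7995e+02  1.6000e-01  1.6001e+02] F [ 0.5 -1.  -0.8] grip 0.224 30.000013802200556
units [ 1.331  2.611 -0.097] turn -0.1666
```

Call:
servo_tool --series '[[[0.04,0.08,-0.02,0],[0.08,0.16,-0.02,0],[0.08,0.16,-0.02,0],[0.08,0.16,-0.02,0],[0.08,0.16,-0.02,0],[0.08,0.16,0,0],[0.08,0.16,0,0],[0.08,0.16,0,0]]]'

```text
time: 5.95
tool_pos: [0.5542, -0.0597, 0.1965]
tool_rot: [3.141, -0.002, 2.793]
contact_force: [0.7, 1.3, -0.8]
grip_width: 0.222
finger_force: 30.0
```

Call:
servo_tool --series '[[[0.08,0.16,0,0],[0.08,0.16,0,0],[0.08,0.16,0,0],[0.08,0.16,0,0],[0.08,0.16,0,0],[0.08,0.16,0,-0.055],[0,0,0,-0.055],[0,0,0,-0.056]]]'

```text
time: 6.62
tool_pos: [0.5354, 0.1004, 0.1963]
tool_rot: [3.141, -0.002, 3.061]
contact_force: [0.4, -0.2, -0.9]
grip_width: 0.223
finger_force: 30.0
```

Call:
servo_tool --series '[[[0,0,0,0],[0,0,0,0],[0,0,0,0],[0,0,0,0]]]'

```text
time: 6.95
tool_pos: [0.5369, 0.0978, 0.1971]
tool_rot: [3.142, -0.0, 3.051]
contact_force: [-1.0, -0.0, 0.2]
grip_width: 0.223
finger_force: 30.0
```

```bash
python3 -c "
from h import *
go(.5255,.174,.165,-5)"
```

```text
t 6.95 pos [0.5369 0.0978 0.1971] rot [ 1.8000e+02 -3.0000e-02  1.7482e+02] F [-1.  -0.   0.2] grip 0.223 29.999978528358042
units [0.121 0.499 0.214] turn -0.002
```

Call:
servo_tool --series '[[[0.03,0.125,0,-0.002],[0.03,0.125,0,0],[0.03,0.125,0,0],[0.03,0.125,0,0],[0,0,0.07,0],[0,0,0.07,0],[0,0,0,0],[0,0,0,0]]]'

```text
time: 7.62
tool_pos: [0.5249, 0.1732, 0.1749]
tool_rot: [-3.141, -0.003, 3.055]
contact_force: [-0.4, 0.2, -0.1]
grip_width: 0.226
finger_force: 30.0
```

Call:
servo_tool --series '[[[0,0,0,0],[0,0,0,0],[0,0,0,0]]]'

```text
time: 7.87
tool_pos: [0.5261, 0.1737, 0.1768]
tool_rot: [3.142, 0.001, 3.056]
contact_force: [-0.0, 0.3, -0.1]
grip_width: 0.226
finger_force: 30.0
```

Run:
```python
from h import *
go(.5255,.174,.165,-5)
a,d=snap('side','s2');b,dt=snap('top','t2')
f=lambda a:cv2.resize(a,(400,400),interpolation=cv2.INTER_CUBIC)
cv2.imwrite('pics/c3.png',np.hstack([f(b[180:260,120:200]),f(a[90:200,165:275])]))
for n,p,D in(('side',a,d),('top',b,dt)):
    W=cloud(n,D);p=p.astype(int);m=(p[...,0]>p[...,2]*1.8)&(p[...,0]>p[...,1]*1.4)&(p[...,0]>50)
    m&=(abs(W[...,0]-.5255)<.09)&(abs(W[...,1]-.174)<.09)&(W[...,2]>.12)
    P=W[m]; print(n,len(P))
    if len(P)>20:
        for lo in np.arange(.13,.22,.01):
            S=P[(P[:,2]>=lo)&(P[:,2]<lo+.01)]
            if len(S)>8: r=cv2.minAreaRect((S[:,:2]*1000).astype(np.float32)); print(lo.round(2),len(S),np.round(r[0],1),np.round(r[1],1),round(r[2],1))
```

```text
t 7.8667 pos [0.5261 0.1737 0.1768] rot [1.8000e+02 4.0000e-02 1.7507e+02] F [-0.   0.3 -0.1] grip 0.226 30.000035357661545
units [0.004 0.002 0.079] turn 0.0008
side 636
0.14 36 [523.7 143.9] [ 7.3 91.2] 84.8
0.15 107 [512.1 151. ] [ 48.2 110.6] 55.2
0.16 110 [525.6 167.4] [63.1 95.4] 83.5
0.17 317 [525.8 171.4] [68.2 97.3] 84.3
0.18 23 [525.1 159.1] [14.7 50. ] 83.0
top 286
0.14 13 [484.9 160.2] [23.6 56.5] 32.8
0.15 18 [511.4 145.7] [34.8 93.9] 61.2
0.16 33 [524.1 147.5] [30.5 98.9] 73.2
0.17 208 [525.3 161.6] [40.9 98.8] 85.1
```

View pics/c3.png

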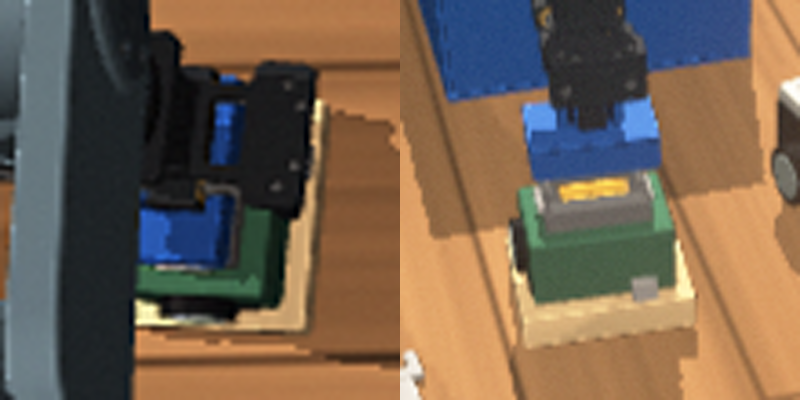

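The side crop shows the blue cover held level and square above the collar, with the skirt at (590,160) and the collar at (595,205). The measured positions agree to about 1 mm. Lowering onto the lead-in.

Call:
servo_tool --series '[[[0,0,0.06,0],[0,0,0.06,0],[0,0,0.04,0],[0,0,0.03,0],[0,0,0.02,0],[0,0,0,0],[0,0,0,0]]]'

```text
time: 8.55
tool_pos: [0.5256, 0.1742, 0.1446]
tool_rot: [-3.142, -0.0, 3.057]
contact_force: [-0.1, -0.3, -1.0]
grip_width: 0.223
finger_force: 30.0
```

Call:
servo_tool --series '[[[0,0,0.01,0],[0,0,0.01,0],[0,0,0,0],[0,0,0,0]]]'

```text
time: 8.88
tool_pos: [0.5257, 0.1743, 0.142]
tool_rot: [3.141, 0.0, 3.056]
contact_force: [-0.2, -0.2, -0.7]
grip_width: 0.229
finger_force: 30.0
```

Call:
servo_tool --series '[[[0,0,0.01,0],[0,0,0.01,0],[0,0,0.007,0],[0,0,0,0],[0,0,0,0]]]'

```text
time: 9.3
tool_pos: [0.5261, 0.175, 0.1382]
tool_rot: [3.14, 0.001, 3.057]
contact_force: [1.3, 4.9, 1.8]
grip_width: 0.225
finger_force: 30.0
```

Call:
servo_tool --series '[[[0,0,0.01,0],[0,0,0.01,0],[0,0,0,0],[0,0,0,0]]]'

```text
time: 9.63
tool_pos: [0.5269, 0.1749, 0.1366]
tool_rot: [3.14, 0.003, 3.057]
contact_force: [-0.2, 4.1, 9.3]
grip_width: 0.225
finger_force: 30.0
```

The collar is pushing the cover toward +y by about 4 N, so I'll centre by about 1 mm and then press on.

Call:
servo_tool --series '[[[0,0.007,0,0],[0,0,0,0],[0,0,0.007,0],[0,0,0,0]]]'

```text
time: 9.97
tool_pos: [0.5268, 0.1751, 0.1355]
tool_rot: [-3.141, 0.003, 3.057]
contact_force: [-1.0, 1.6, 11.1]
grip_width: 0.226
finger_force: 30.0
```

Call:
servo_tool --series '[[[0,0,0.01,0],[0,0,0.007,0],[0,0,0,0],[0,0,0,0]]]'

```text
time: 10.3
tool_pos: [0.5258, 0.1752, 0.1314]
tool_rot: [-3.141, 0.0, 3.057]
contact_force: [0.9, 1.2, 2.9]
grip_width: 0.224
finger_force: 30.0
```

Call:
servo_tool --series '[[[0,0,0.01,0],[0,0,0.01,0],[0,0,0,0],[0,0,0,0]]]'

```text
time: 10.63
tool_pos: [0.525, 0.1752, 0.1268]
tool_rot: [-3.141, -0.002, 3.056]
contact_force: [3.6, 3.0, -7.9]
grip_width: 0.225
finger_force: 30.0
```

Call:
servo_tool --series '[[[0,0,0.01,0],[0,0,0.01,0],[0,0,0,0],[0,0,0,0]]]'

```text
time: 10.97
tool_pos: [0.5256, 0.1753, 0.1252]
tool_rot: [-3.142, -0.0, 3.056]
contact_force: [-0.5, 3.1, -2.5]
grip_width: 0.22
finger_force: 30.0
```

Call:
servo_tool --series '[[[0,0,0.01,0],[0,0,0.01,0],[0,0,0,0],[0,0,0,0]]]'

```text
time: 11.3
tool_pos: [0.5259, 0.1753, 0.1242]
tool_rot: [-3.141, 0.001, 3.057]
contact_force: [-7.3, 2.1, 11.6]
grip_width: 0.223
finger_force: 30.0
```

Call:
servo_tool --series '[[[0,0.007,0.007,0],[0,0,0,0],[0,0,0,0],[0,0,0,0]]]'

```text
time: 11.63
tool_pos: [0.5264, 0.1755, 0.1242]
tool_rot: [-3.14, 0.001, 3.057]
contact_force: [-9.5, -3.2, 19.7]
grip_width: 0.226
finger_force: 30.0
```

Call:
servo_tool --series '[[[0.008,-0.002,0,0],[0,0,0,0],[0,0,0,0],[0,0,0,0],[0,0,0,0],[0,0,0,0]]]'

```text
time: 12.13
tool_pos: [0.5263, 0.1755, 0.1242]
tool_rot: [-3.141, 0.004, 3.057]
contact_force: [-4.5, -0.8, 14.5]
grip_width: 0.223
finger_force: 30.0
```

Run:
```python
from h import *
a,d=snap('side','s3')
go(.5255,.174,.124,-5)
p=a.astype(int);W=cloud('side',d);m=(p[...,0]>p[...,2]*1.8)&(p[...,0]>p[...,1]*1.4)&(abs(W[...,0]-.5255)<.05)&(abs(W[...,1]-.165)<.03)&(W[...,2]>.114)
S=W[m];print(len(S),np.percentile(S[:,2],[5,25,50,75,95]).round(4))
cv2.imwrite('pics/c4.png',cv2.resize(a[90:200,165:275],(600,600),interpolation=cv2.INTER_CUBIC))
```

```text
t 12.1833 pos [0.5263 0.1755 0.1242] rot [-179.96    0.24  175.13] F [-3.7 -0.7 15.3] grip 0.225 29.992105420678854
units [ 0.005 -0.011  0.001] turn 0.0015
341 [0.1156 0.1186 0.1203 0.122  0.1323]
```

View pics/c4.png

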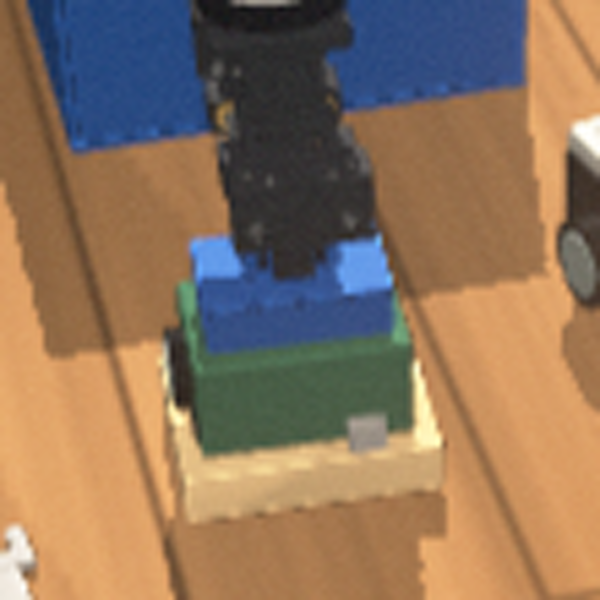

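The cover sits flat over the collar: the blue skirt at (295,310) reaches almost down to the green shoulder. Its plate top measures 0.1205 m, against 0.121 m expected when home. One short hold to check that the push is steady, then I'll hand in.

Call:
servo_tool --series '[[[0,0,0,0],[0,0,0,0],[0,0,0,0],[0,0,0,0],[0,0,0,0],[0,0,0,0],[0,0,0,0],[0,0,0,0]]]'

```text
time: 12.85
tool_pos: [0.5263, 0.1755, 0.1242]
tool_rot: [-3.141, 0.004, 3.057]
contact_force: [-4.5, -1.5, 15.2]
grip_width: 0.223
finger_force: 30.0
```

```bash
python3 -c "
from bench import order
print(order.sign_off())"
```

```text
the job is handed in; nothing more can be done
None
```

The blue cover is clipped fully home on the green nest-box camera, and I handed the job in at about 13 s with the gripper still pressing down at about 15 N; the spare cover and other things were not touched.

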